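# Ring up a mug and a bowl on the stall's tablet till

### The job

A customer at the pottery stall is buying a mug and a bowl: ring up the sale on the tablet till with light taps of the fingertips. Touch the tile with the picture of the mug, then the tile with the picture of the bowl, then the wide pay bar at the bottom of the screen, lifting off after each tap. Touch no other tile, do not jab, tilt or shift the till, and leave the pots and everything else on the table where they stand.

Things in the scene. Friction and masses are not known exactly. Their poses are not given: they have to be found in the camera images.
- stand: loose counter stand of the tablet till bent from dark spring steel (2.6 kg, plus a tablet of 0.73 kg), foot 190 x 210 mm; origin at the centre of the foot's underside on the table, x away from the robot when yaw is 0. Its upper arm carries the tablet on a stiff friction hinge, 82 mm up; a hard push on the upper or lower part of the screen tilts it, a hard push sideways shifts the stand
- screen: 13-inch tablet in a black case, 222 (up the screen) x 290 x 12 mm, landscape, lower edge towards the robot, far edge raised by 0.14 to 0.38 rad from level. Origin: on the hinge axis at the tablet's middle, 24 mm behind the touch surface; x up the screen, y to its left, z out of it. The glass is hard but gives on its sprung arm: come down slowly and stop at first touch
- neck (a joint): how far (m) the stand's spring-steel upper arm, with the tablet, is pressed straight down: 0 at rest, 0.012 at its stop; it gives about 1 mm per 2.5 N and springs back. Over 0.006 (15 N) is no light tap, nor is a blow of over 30 N
- screen_top (a point): middle of the tablet's far (upper) edge, 111 mm up the screen from its middle. The screen shows two rows of three picture tiles, 6 mm apart (tumbler, mug, vase; then bowl, pump bottle, plate), an order list without tiles to their right, and a bottom row with the clear tile at the left and the wide pay bar
- tile_mug: flat tile on the till's screen, 56 x 56 mm, light grey with a dark picture, top row middle; picture: cup with a square handle at its right. Origin: centre of its touch surface; x points up the screen (away from the robot), y to the left of the screen as the robot faces it, z out of the screen
- tile_bowl: flat tile on the till's screen, 56 x 56 mm, light grey with a dark picture, second row left; picture: low wide bowl. Origin: centre of its touch surface; x points up the screen (away from the robot), y to the left of the screen as the robot faces it, z out of the screen
- tile_pay: wide pay bar at the bottom of the screen, 196 mm wide and 44 mm high, light grey with a dark bank card as picture at its middle. Origin: centre of its touch surface; x points up the screen (away from the robot), y to the left of the screen as the robot faces it, z out of the screen
- tile_tumbler: flat tile on the till's screen, 56 x 56 mm, light grey with a dark picture, top row left; picture: plain tapering cup without handle; not to be touched. Origin and axes as for the mug tile
- tile_vase: flat tile on the till's screen, 56 x 56 mm, light grey with a dark picture, top row right; picture: round-bellied vase with narrow neck; not to be touched. Origin and axes as for the mug tile
- tile_pump: flat tile on the till's screen, 56 x 56 mm, light grey with a dark picture, second row middle; picture: bottle with a pump head; not to be touched. Origin and axes as for the mug tile
- tile_plate: flat tile on the till's screen, 56 x 56 mm, light grey with a dark picture, second row right; picture: rings of a round plate; not to be touched. Origin and axes as for the mug tile
- tile_clear: clear tile in the bottom row at the left, 56 mm wide and 44 mm high, picture: a cross; not to be touched. Origin and axes as for the mug tile
- mug: loose stoneware mug with one handle (on its +y side), 82 mm diameter, 95 mm tall, bystander; origin at the centre of its underside
- tumbler: loose stoneware tumbler without handle, 74 mm diameter, 118 mm tall, bystander; origin at the centre of its underside
- vase: loose stoneware vase, 90 mm at its belly, 120 mm tall, bystander; origin at the centre of its underside
- bowl: loose stoneware bowl, 132 mm across, 55 mm tall, bystander; origin at the centre of its underside
- card_reader: loose black card payment terminal lying flat, 165 x 78 mm and 36 mm tall, bystander; origin at the centre of its underside
- pump_bottle: loose stoneware soap bottle with a black pump, 75 mm diameter, 192 mm tall, bystander; origin at the centre of its underside
- coaster: loose square ceramic coaster, 95 mm square and 8 mm thick, bystander; origin at the centre of its underside

How it is judged (in metres and radians):
On the way, in this order (a step that is already met when the one before it is completed fails the run):
1. the fingers touch the mug tile (contact force between tile_mug and the fingers above 0.3 N).
2. the fingers are lifted off the screen after the mug tile (contact force between screen and the fingers below 0.05 N and contact force between screen and the arm below 0.05 N), for 0.1 s.
3. the fingers touch the bowl tile (contact force between tile_bowl and the fingers above 0.3 N).
4. the fingers are lifted off the screen after the bowl tile (all of step 2), for 0.1 s.
5. the fingers touch the pay bar (contact force between tile_pay and the fingers above 0.3 N).
6. the fingers are lifted off the screen after the pay bar (all of step 4), for 0.1 s.
At the end, for the whole second after the job is handed in: mug tile, bowl tile and pay bar were touched in this order, the fingers lifted off after each; the till stands where it was (foot within 12 mm, far edge of the screen within 15 mm), unpressed (arm within 2 mm of rest) and untouched; every bystander is within 20 mm of where it stood (distance of each of mug, tumbler, vase, bowl, card_reader, pump_bottle, coaster from where it was at the start of the episode below 0.02 m and distance of stand from where it was at the start of the episode below 0.012 m and distance of screen_top from where it was at the start of the episode below 0.015 m and contact force between stand and the arm below 0.05 N and linear speed of stand below 0.01 m/s and value of joint neck below 0.002 m).
It fails at once if a tile other than mug, bowl and pay is touched (contact force between any of tile_tumbler, tile_vase, tile_pump, tile_plate, tile_clear and the fingers above 0.3 N).
It fails at once if the screen is pressed hard (arm down over 6 mm, about 15 N) or struck with over 30 N (value of joint neck above 0.006 m or contact force between stand and the fingers above 30 N or contact force between stand and the arm above 30 N).
It fails at once if the till is shifted, lifted or its screen tilted (distance of stand from where it was at the start of the episode above 0.012 m or distance of screen_top from where it was at the start of the episode above 0.015 m).
It fails at once if a bystander is knocked, moved or lifted (distance of any of mug, tumbler, vase, bowl, card_reader, pump_bottle, coaster from where it was at the start of the episode above 0.02 m).
It also fails if it takes over 40 s, if anything falls off the work surface, if the arm or the gripper's body presses on something with over 40 N, if the wrist force passes 120 N, or if a joint passes its speed limit or range.

### The arm

A 6-joint arm with a two-finger parallel gripper is mounted at the origin on the work surface. World frame = base frame: x ahead of the robot, y to its left, z up, the work surface at z = 0. Lengths are in m, angles in degrees, forces in N, time in s.
With the tool pointing down it reaches from about 0.4 to 0.825 m from the base axis. Payload 7 kg.
Tool frame: the origin (TCP) lies midway between the tips of the shut fingers; the grasp point (between the pads) lies 19 mm behind it (r.grip_depth is the distance from the TCP to the grasp point, in m); z points along the fingers, y is the line along which they close (so a half turn about z gives the same grasp; the last joint's range is limited). The gripper opens to 88 mm and grips with 3 to 60 N. Pads are 19 mm wide; open, the fingers measure 130 mm over their backs; the gripper's body (78 mm by 193 mm) begins 47 mm behind the grasp point.
Start: joints at [16.507, 20.546, 0.682, 0, -70.136, -16.507], TCP at [0.675, -0, 0.227] pointing down, gripper open.
Joint ranges: [-176.03, 176.03], [-82.01, 121.73], [-58.28, 71.71], [-173.87, 95.51], [-174.79, -0.11], [-173.66, 173.66]. Speed limits (degrees/s): [136.94, 136.94, 172.46, 180, 180, 180].

### API

Orientations are given as [roll, pitch, yaw] about the fixed x, y, z axes, in that order (R = Rz(yaw) Ry(pitch) Rx(roll)).
In Python, from plant import r, capture, close_job, search_frame, outline_of gives the robot as it stands.
- The arm moves only by the shell command python3 -m creep 'ROWS' [FORCE]. ROWS is JSON, a list of rows, each a list of 7 numbers: the finger opening in mm, from 0 to 87.6, then the shift along the world's x, y, z in units of 25 mm (1.0 is 25 mm), then the turn, a rotation vector about the world's x, y, z in degrees. In form: [[hand, x, y, z, ax, ay, az], ...]. A call has 1 to 8 rows; each row shifts and turns the commanded pose from where the row before left it; what a row does not reach is not made up. A row lasts 1/12 s, in which the tool goes at most 41.7 mm and 7.16 degrees, less where a joint would pass 70% of its speed; a pose out of reach is approached as far as the arm can. A call is refused whole if a number of a shift passes 1 or a number of a turn 7.16, either way. A call with a gripper value outside its range is refused whole. The fingers move at their own pace and stop on an object; FORCE is the grip in N (left out, the last holds). Time passes only in rows, so rows that do not move let the fingers close. It gives the time, the measured TCP pose, the force, the opening and the grip force at its end, in the units of the state.
- r.get_state(): the state, without advancing time (a new reading comes with each control period).
- capture(name): name is "scene" or "side" or "wrist"; returns a dict with "frame" (400x640x3 uint8, red, green, blue), "K" (3x3 intrinsics, pixels), "origin" and "rotation" of the camera in the world. Camera axes: x right, y down, z forward; pixel columns grow to the right and rows downward; lengths in m; the calibration is good to about 2 mm. A picture is of the moment at which its call begins. There is no depth.
- close_job(): hands the job in; it is judged then, once.
Trained networks look in a picture, given as the dict that the camera call returned (one of the last four; its "shot" number tells which), for a name from the list of things; names that differ only in an ending like _2 or _b are one class to them, and where a whole thing is asked for, a point or a joint stands for the part that bears it (a point fixed in the world has none). Each returns a list of dicts, best first, with "conf" (0 to 1); they miss things now and then, are a little off and sometimes report something else, mostly with a low value. They report only what shows in the picture. A call takes as long as a camera call.
- search_frame(picture, target): "bbox" ([left, top, right, bottom] in pixels, round what is visible of it).
- outline_of(picture, target): "region" (400x640 bool, what is visible of it) and "bbox" ([left, top, right, bottom] in pixels, round what is visible of it).
The state is a dict: "time_s": time; "joints": joint angles; "qd": joint speeds; "joint_torque": joint torques, N m; "tcp_pos": TCP position; "eef_rot": TCP orientation; "contact_force": force on the tool from outside, world axes, zero at the start; "moment": the same for the moment, N m; "gripper_width": finger opening in m; "gripper_force": force on a finger pad.
Only numpy, scipy, OpenCV 4.12 (cv2) and the standard library are available. Lean on these libraries where they do the work, as an engineer would, in place of code of your own. Each camera call takes 0.05 s, during which the arm holds its last target. There are 200 camera calls.

## Working session

There is one attempt and no reset: what is moved stays moved. The work goes in short steps, Python scripts to look and compute and a shell command to move; the robot and the scene stay as the last step left them, time stands still between calls to the robot, and variables do not carry over. Pictures are saved under pics/ and viewed, at most 10 in all, crops included, and the job is handed in when it is done.

```bash
mkdir -p pics; python3 - <<'E'
from plant import r,capture,search_frame
import cv2,numpy as np,pickle
P={}
for n in ["scene","side","wrist"]:
    p=capture(n);P[n]=p
    cv2.imwrite(f"pics/{n}0.png",p["frame"][:,:,::-1])
    print(n,p["origin"].round(3) if hasattr(p["origin"],'round') else p["origin"],np.round(p["rotation"],3).tolist(),np.round(p["K"],1).tolist())
    for t in ["tile_mug","tile_bowl","tile_pay","tile_clear","screen"]:
        print(t,[(np.round(d["bbox"],1).tolist(),round(d["conf"],2)) for d in search_frame(p,t)[:2]])
pickle.dump(P,open("p0.pkl","wb"))
print(r.get_state())
E
```

```text
scene [ 1.099 -0.668  1.115] [-136.081, -1.206, 33.791] [[431.0, 0.0, 317.7], [0.0, 431.0, 196.8], [0.0, 0.0, 1.0]]
tile_mug [([276.1, 218.5, 299.8, 239.3], 0.51), ([251.3, 227.9, 273.3, 247.9], 0.31)]
tile_bowl [([273.3, 204.0, 295.8, 219.9], 0.62)]
tile_pay [([205.7, 196.2, 320.3, 279.1], 0.29)]
tile_clear [([257.5, 202.7, 277.4, 213.6], 0.67)]
screen [([208.2, 196.2, 321.7, 279.1], 0.69)]
side [0.497 1.209 1.045] [-131.158, -0.987, -175.645] [[516.8, 0.0, 318.1], [0.0, 516.8, 191.5], [0.0, 0.0, 1.0]]
tile_mug []
tile_bowl [([324.0, 159.9, 345.3, 175.6], 0.64), ([297.9, 120.2, 372.7, 189.5], 0.27)]
tile_pay [([349.2, 126.0, 366.4, 167.5], 0.78)]
tile_clear [([352.0, 165.1, 366.6, 182.5], 0.46)]
screen [([296.6, 118.3, 369.6, 191.6], 0.61)]
wrist [ 0.676 -0.072  0.384] [164.707, -0.031, -179.993] [[327.8, 0.0, 317.1], [0.0, 327.8, 202.0], [0.0, 0.0, 1.0]]
tile_mug [([398.7, 136.8, 463.8, 207.2], 0.87)]
tile_bowl [([460.5, 200.5, 520.6, 264.3], 0.59)]
tile_pay [([535.6, 1.4, 609.0, 193.9], 0.93)]
tile_clear [([531.5, 195.6, 578.0, 229.4], 0.67)]
screen [([356.7, 0.0, 622.3, 264.6], 0.88)]
{'time_s': 0.9, 'joints': array([ 1.65070595e+01,  2.05451078e+01,  6.81427937e-01, -9.48943127e-04,
       -7.01359188e+01, -1.65081261e+01]), 'qd': array([-0.12615396,  0.07798579, -0.00263474, -0.0153251 ,  0.06947667,
       -0.04706177]), 'joint_torque': array([ 1.20217184e-03, -5.82355893e+01,  2.93299681e+01,  7.00256735e+00,
        1.25993739e-02,  7.31535408e-06]), 'tcp_pos': array([ 6.74970191e-01, -1.30188283e-05,  2.26568362e-01]), 'eef_rot': array([-1.79999869e+02,  9.69721188e-04, -9.00013891e+01]), 'contact_force': array([-1.34000405, -0.09593463, -0.06863167]), 'moment': array([-0.03278726,  0.01956348, -0.00349492]), 'gripper_force': 0.0, 'gripper_width': 0.08758968456670956}
```

View pics/wrist0.png

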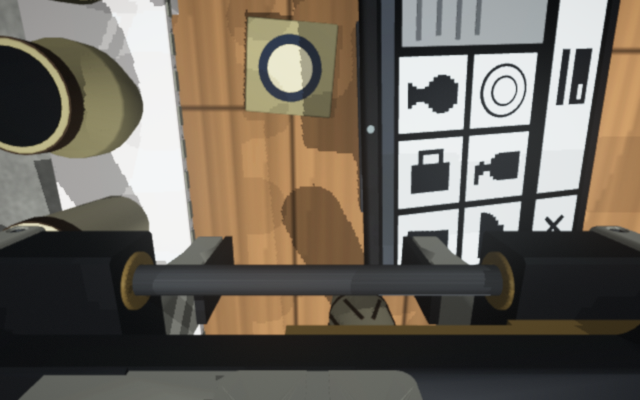

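View pics/scene0.png

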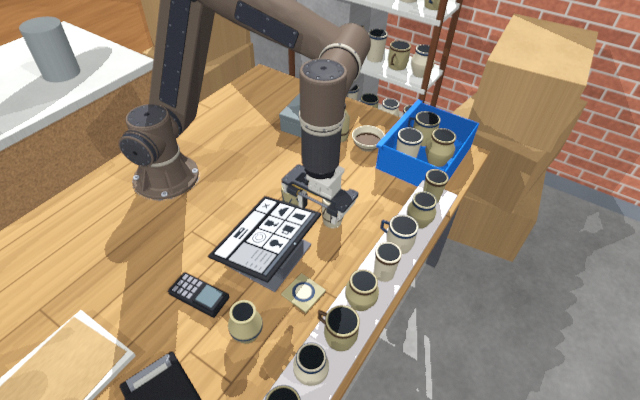

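View pics/side0.png

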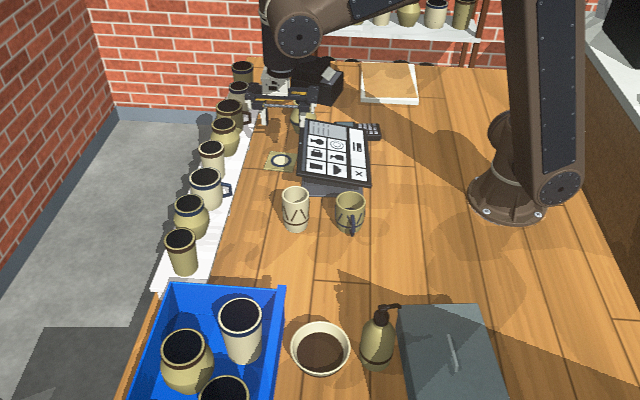

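```bash
cat > fit.py <<'E'
import cv2,numpy as np
from scipy.spatial.transform import Rotation as Ro
from scipy.optimize import least_squares
def quads(p,box):
    g=cv2.cvtColor(p["frame"],cv2.COLOR_RGB2GRAY);m=np.zeros_like(g);x0,y0,x1,y1=map(int,box)
    m[y0:y1,x0:x1]=(g[y0:y1,x0:x1]>150)*255
    out=[]
    for c in cv2.findContours(m,cv2.RETR_EXTERNAL,cv2.CHAIN_APPROX_NONE)[0]:
        if cv2.contourArea(c)<120: continue
        h=cv2.convexHull(c);a=cv2.approxPolyDP(h,0.06*cv2.arcLength(h,True),True)[:,0]
        out.append(a)
    return out
E
python3 - <<'E'
import pickle;from fit import *
P=pickle.load(open("p0.pkl","rb"))
for n,b in [("wrist",(392,0,625,235)),("side",(296,115,375,192)),("scene",(205,195,322,280))]:
    print(n)
    for q in quads(P[n],b): print(q.tolist())
    x0,y0,x1,y1=b; c=P[n]["frame"][y0:y1,x0:x1,::-1]
    if n=="side": cv2.imwrite("pics/side_c.png",cv2.resize(c,None,fx=7,fy=7))
E
```

```text
wrist
[[611, 214], [609, 223], [598, 224], [600, 213]]
[[458, 209], [457, 234], [398, 234], [400, 215]]
[[520, 202], [517, 230], [463, 234], [465, 208]]
[[576, 195], [570, 230], [532, 229], [537, 199]]
[[461, 136], [458, 201], [399, 208], [399, 141]]
[[528, 131], [521, 194], [466, 201], [469, 136]]
[[624, 55], [585, 227]]
[[467, 55], [463, 127], [399, 133], [399, 58]]
[[536, 53], [529, 123], [470, 128], [474, 55]]
[[607, 0], [578, 187], [537, 192], [560, 0]]
[[546, 0], [541, 41], [403, 45], [403, 0]]
side
[[328, 138], [345, 142], [346, 177], [327, 173]]
[[308, 135], [325, 138], [325, 173], [306, 170]]
[[350, 128], [362, 131], [366, 180], [351, 175]]
[[310, 121], [344, 127], [346, 139], [310, 133]]
[[328, 115], [328, 121], [300, 126], [300, 115]]
scene
[[307, 279], [303, 238], [321, 215], [321, 279]]
[[310, 212], [261, 272], [229, 259], [280, 203]]
[[275, 202], [215, 254]]
[[281, 195], [205, 279], [205, 195]]
```

```bash
cat > pnp.py <<'E'
from fit import *
def solve(p,tiles):
    """tiles: {(cx,cy): quad [(-,-),(-,+),(+,+),(+,-)]}"""
    s=.028;o=[];i=[]
    for (cx,cy),q in tiles.items():
        o+=[[cx+a*s,cy+b*s,0] for a,b in[(-1,-1),(-1,1),(1,1),(1,-1)]]; i+=(np.array(q)+0.0).tolist()
    o=np.array(o,float);i=np.array(i,float)
    ok,rv,t=cv2.solvePnP(o,i,np.array(p["K"]),None)
    e=cv2.projectPoints(o,rv,t,np.array(p["K"]),None)[0][:,0]-i
    Rc=Ro.from_euler("xyz",p["rotation"],degrees=True).as_matrix()
    R=Rc@cv2.Rodrigues(rv)[0];T=Rc@t[:,0]+p["origin"]
    print("rms px",np.sqrt((e**2).sum(1).mean()).round(2),"mug tile",T.round(4),"rpy",Ro.from_matrix(R).as_euler("xyz",degrees=True).round(2))
    return R,T
def plane(p,R,T,pts):
    Rc=Ro.from_euler("xyz",p["rotation"],degrees=True).as_matrix();out=[]
    for u in pts:
        d=Rc@np.linalg.inv(p["K"])@[u[0],u[1],1];k=R[:,2]@(T-p["origin"])/(R[:,2]@d)
        out.append(R.T@(p["origin"]+k*d-T))
    return np.array(out)
E
python3 - <<'E'
import pickle;from pnp import *
P=pickle.load(open("p0.pkl","rb"));p=P["wrist"]
R,T=solve(p,{(0,0):[[461,136],[458,201],[399,208],[399,141]],(-.062,0):[[528,131],[521,194],[466,201],[469,136]],
(0,-.062):[[467,55],[463,127],[399,133],[399,58]],(-.062,-.062):[[536,53],[529,123],[470,128],[474,55]]})
print("pay/clear",plane(p,R,T,[[578,187],[537,192],[576,195],[537,199]]).round(4))
for n,v in [("mug",(0,0,0)),("bowl",(-.062,.062,0)),("pay",(-.118,-.031,0)),("tum",(0,.062,0))]:
    w=R@np.array(v)+T;print(n,w.round(4))
    for c in ["side","scene"]:
        q=P[c];Rc=Ro.from_euler("xyz",q["rotation"],degrees=True).as_matrix();h=np.array(q["K"])@Rc.T@(w-q["origin"]);print(c,(h[:2]/h[2]).round(1))
E
```

```text
rms px 0.73 mug tile [ 0.581  -0.0231  0.113 ] rpy [  0.28 -10.6    3.38]
pay/clear [[-0.1501  0.0276 -0.    ]
 [-0.1062  0.0279 -0.    ]
 [-0.1492  0.0352 -0.    ]
 [-0.1071  0.0346  0.    ]]
mug [ 0.581  -0.0231  0.113 ]
side [316.1 154.2]
scene [286.6 230.3]
bowl [0.5164 0.0352 0.1019]
side [336.6 170.6]
scene [281.3 211.7]
pay [ 0.4671 -0.0609  0.0912]
side [354.1 154.7]
scene [249.7 226.3]
tum [0.5773 0.0388 0.1133]
side [315.7 167. ]
scene [297.6 216.9]
```

View pics/side_c.png

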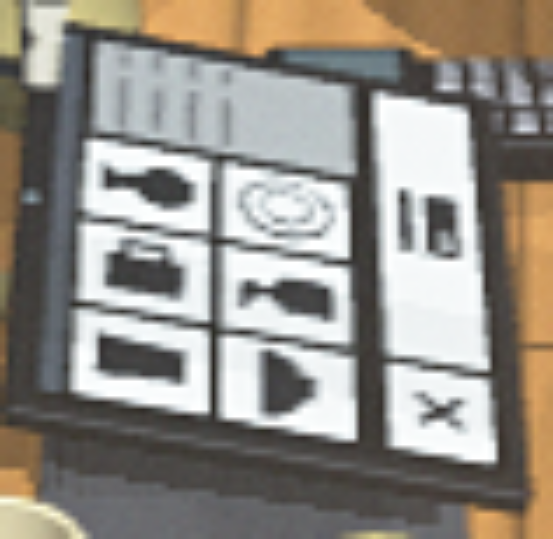

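```bash
python3 -m creep '[[0,-0.8,-0.2,-0.5,0,0,0],[0,-0.8,-0.2,-0.6,0,0,0],[0,-0.8,-0.2,-0.7,0,0,0],[0,-0.8,-0.2,-0.7,0,0,0],[0,-0.8,-0.15,-0.7,0,0,0],[0,-0.1,0,-0.2,0,0,0],[0,0,0,0,0,0,0],[0,0,0,0,0,0,0]]' 5; python3 - <<'E'
from plant import r,capture
import cv2
s=r.get_state();print(s["tcp_pos"],s["contact_force"],s["gripper_width"])
import numpy as np
a=capture("side")["frame"][60:260,200:440,::-1];b=capture("wrist")["frame"][:,:,::-1]
a=cv2.resize(a,(480,400))
cv2.imwrite("pics/hov1.png",cv2.resize(np.hstack([a,b]),None,fx=.71,fy=.71))
E
```

```text
time_s: 1.57
tcp_pos: [0.5733, -0.0237, 0.1422]
eef_rot: [-179.9, -0.0, -90.0]
contact_force: [0.4, 0.6, 0.9]
gripper_width: 0.0398
gripper_force: 0.0
[ 0.57325313 -0.02370673  0.14220221] [0.37340452 0.59461232 0.9385768 ] 0.03977437244455331
```

View pics/hov1.png

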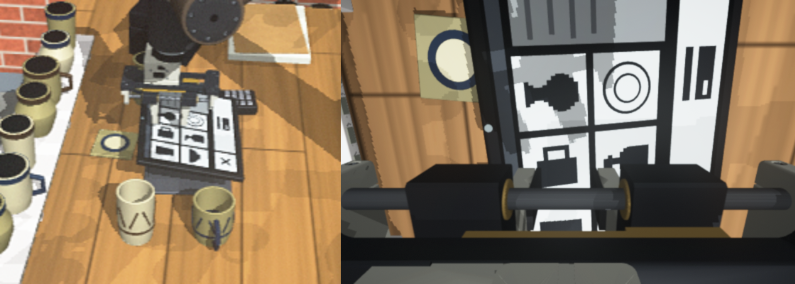

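The picture shows the half-shut fingers over the screen's top half, straddling the mug tile (wrist view about (560,170)); the pots stand clear. I'll let the fingers finish closing.

```bash
python3 -m creep '[[0,0,0,-0.2,0,0,0],[0,0,0,-0.2,0,0,0],[0,0,0,0,0,0,0],[0,0,0,0,0,0,0],[0,0,0,0,0,0,0],[0,0,0,0,0,0,0],[0,0,0,0,0,0,0],[0,0,0,0,0,0,0]]' 5; python3 - <<'E'
from plant import r,capture
import cv2
import numpy as np
b=capture("wrist")["frame"][100:400,160:,::-1]
cv2.imwrite("pics/hov2.png",b)
E
```

```text
time_s: 2.33
tcp_pos: [0.5726, -0.0238, 0.1317]
eef_rot: [-180.0, 0.0, -90.0]
contact_force: [0.5, -0.5, -0.3]
gripper_width: 0.0003
gripper_force: 0.0
```

View pics/hov2.png

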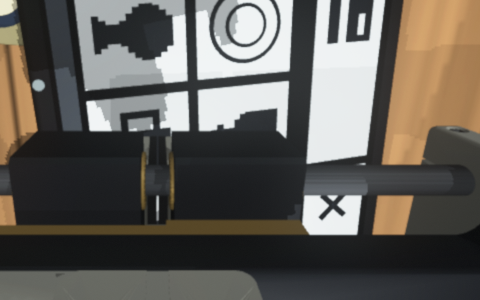

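The shut fingers stand over the mug tile (crop (160,150)), with thin tips. I'll descend slowly.

```bash
python3 -m creep '[[0,0,0,-0.2,0,0,0],[0,0,0,-0.2,0,0,0],[0,0,0,-0.12,0,0,0],[0,0,0,0,0,0,0],[0,0,0,0,0,0,0]]'; python3 -m creep '[[0,0,0,-0.04,0,0,0],[0,0,0,-0.04,0,0,0],[0,0,0,0,0,0,0],[0,0,0,0,0,0,0]]'; python3 -m creep '[[0,0,0,-0.04,0,0,0],[0,0,0,0,0,0,0],[0,0,0,0,0,0,0]]'
```

```text
time_s: 2.8
tcp_pos: [0.5722, -0.0239, 0.1181]
eef_rot: [180.0, -0.0, -90.0]
contact_force: [-0.3, -0.7, 0.1]
gripper_width: 0.0007
gripper_force: 0.0
time_s: 3.13
tcp_pos: [0.5725, -0.0238, 0.1166]
eef_rot: [-180.0, 0.0, -90.0]
contact_force: [-0.2, -0.4, -0.5]
gripper_width: 0.0004
gripper_force: 0.0
time_s: 3.38
tcp_pos: [0.5726, -0.0238, 0.1157]
eef_rot: [-180.0, 0.0, -90.0]
contact_force: [-0.5, 0.4, 1.1]
gripper_width: 0.0005
gripper_force: 0.7
```

```bash
python3 -m creep '[[0,0,0,-0.04,0,0,0],[0,0,0,0,0,0,0],[0,0,0,0,0,0,0]]'; python3 -m creep '[[0,0,0,-0.02,0,0,0],[0,0,0,0,0,0,0],[0,0,0,0,0,0,0]]'
```

```text
time_s: 3.63
tcp_pos: [0.5727, -0.0237, 0.1148]
eef_rot: [-180.0, -0.0, -90.0]
contact_force: [-0.9, 0.1, 4.1]
gripper_width: 0.0004
gripper_force: 1.8
time_s: 3.88
tcp_pos: [0.5727, -0.0238, 0.1143]
eef_rot: [-180.0, -0.0, -90.0]
contact_force: [-1.5, -0.2, 4.5]
gripper_width: 0.0003
gripper_force: 2.4
```

Clear contact at about 4.5 N. Next I'll lift off, cross to above the bowl tile and stop 8 mm over the glass.

```bash
python3 -m creep '[[0,0,0,0.3,0,0,0],[0,0,0,0.4,0,0,0],[0,0,0,0.1,0,0,0],[0,0,0,0,0,0,0]]'; python3 -m creep '[[0,-0.65,0.6,0,0,0,0],[0,-0.65,0.6,0,0,0,0],[0,-0.65,0.6,0,0,0,0],[0,-0.62,0.53,0,0,0,0],[0,0,0,-0.3,0,0,0],[0,0,0,-0.3,0,0,0],[0,0,0,-0.2,0,0,0],[0,0,0,0,0,0,0]]'
```

```text
time_s: 4.22
tcp_pos: [0.5732, -0.0236, 0.1354]
eef_rot: [-179.9, 0.0, -90.0]
contact_force: [-0.3, -0.4, -0.4]
gripper_width: 0.0011
gripper_force: 0.0
time_s: 4.88
tcp_pos: [0.5078, 0.0339, 0.1125]
eef_rot: [179.9, -0.0, -90.0]
contact_force: [-0.5, 0.2, -0.6]
gripper_width: 0.0005
gripper_force: 0.0
```

```bash
python3 - <<'E'
from plant import r,capture
import cv2
b=capture("wrist")["frame"][:,:,::-1]
a=capture("side")["frame"][90:230,230:430,::-1]
cv2.imwrite("pics/hov3.png",cv2.resize(a,(800,560)))
print(r.get_state()["tcp_pos"])
E
```

```text
[0.50840658 0.03395514 0.11348966]
```

View pics/hov3.png

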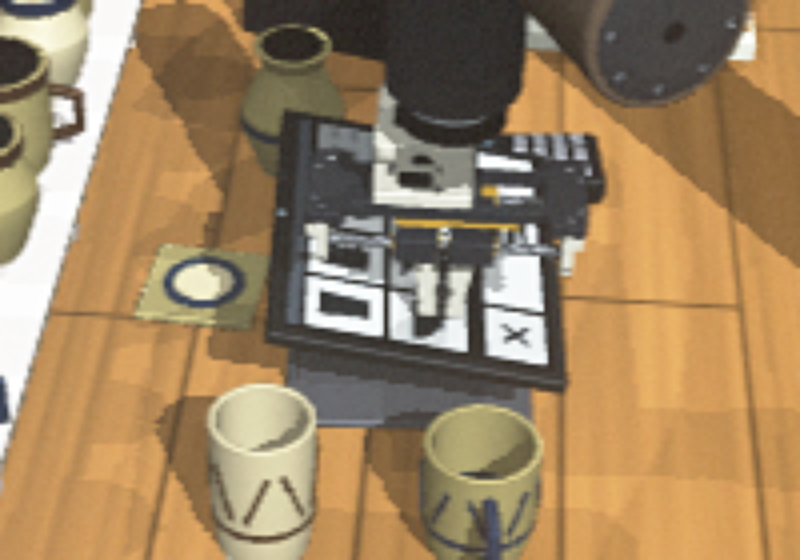

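The fingertips at about (440,312) hang over the bowl tile (390–468, 285–350), with the tumbler and mug clear. Descending.

```bash
python3 -m creep '[[0,0,0,-0.1,0,0,0],[0,0,0,-0.08,0,0,0],[0,0,0,0,0,0,0],[0,0,0,0,0,0,0]]'; python3 -m creep '[[0,0,0,-0.06,0,0,0],[0,0,0,-0.04,0,0,0],[0,0,0,0,0,0,0],[0,0,0,0,0,0,0]]'
```

```text
time_s: 5.32
tcp_pos: [0.5082, 0.0343, 0.1094]
eef_rot: [180.0, -0.0, -90.0]
contact_force: [0.7, -0.2, 0.2]
gripper_width: 0.0005
gripper_force: 0.0
time_s: 5.65
tcp_pos: [0.5082, 0.0345, 0.107]
eef_rot: [180.0, -0.0, -90.0]
contact_force: [0.2, 0.3, 0.3]
gripper_width: 0.0005
gripper_force: 0.0
```

```bash
python3 -m creep '[[0,0,0,-0.06,0,0,0],[0,0,0,0,0,0,0],[0,0,0,0,0,0,0]]'; python3 -m creep '[[0,0,0,-0.04,0,0,0],[0,0,0,0,0,0,0],[0,0,0,0,0,0,0]]'
```

```text
time_s: 5.9
tcp_pos: [0.5082, 0.0345, 0.1055]
eef_rot: [180.0, -0.0, -90.0]
contact_force: [-0.6, -0.1, 0.6]
gripper_width: 0.0008
gripper_force: 0.0
time_s: 6.15
tcp_pos: [0.5083, 0.0345, 0.1046]
eef_rot: [-180.0, 0.0, -90.0]
contact_force: [-0.2, -0.4, 0.4]
gripper_width: 0.0006
gripper_force: 0.2
```

```bash
python3 -m creep '[[0,0,0,-0.05,0,0,0],[0,0,0,0,0,0,0],[0,0,0,0,0,0,0]]'; python3 -m creep '[[0,0,0,-0.02,0,0,0],[0,0,0,0,0,0,0],[0,0,0,0,0,0,0]]'
```

```text
time_s: 6.4
tcp_pos: [0.5084, 0.0345, 0.1035]
eef_rot: [-180.0, 0.0, -90.0]
contact_force: [-0.5, -0.4, 3.0]
gripper_width: 0.0006
gripper_force: 1.5
time_s: 6.65
tcp_pos: [0.5084, 0.0346, 0.103]
eef_rot: [-180.0, 0.0, -90.0]
contact_force: [-1.4, 0.5, 4.2]
gripper_width: 0.0006
gripper_force: 2.0
```

Bowl tile contact at about 4 N. Lifting off and crossing to the pay bar.

```bash
python3 -m creep '[[0,0,0,0.3,0,0,0],[0,0,0,0.4,0,0,0],[0,0,0,0.1,0,0,0],[0,0,0,0,0,0,0]]'; python3 -m creep '[[0,-0.46,-0.92,0,0,0,0],[0,-0.46,-0.92,0,0,0,0],[0,-0.46,-0.92,0,0,0,0],[0,-0.46,-0.92,0,0,0,0],[0,-0.46,-0.92,0,0,0,0],[0,0,0,-0.4,0,0,0],[0,0,0,-0.4,0,0,0],[0,0,0,0,0,0,0]]';  python3 -m creep '[[0,0,0,0,0,0,0]]'; python3 - <<'E'
from plant import r,capture
import cv2
a=capture("side")["frame"][90:230,230:430,::-1]
cv2.imwrite("pics/hov4.png",cv2.resize(a,(800,560)))
E
```

```text
time_s: 6.98
tcp_pos: [0.5089, 0.0347, 0.1241]
eef_rot: [-179.9, 0.0, -90.0]
contact_force: [0.9, -0.8, -0.9]
gripper_width: 0.0002
gripper_force: 0.0
time_s: 7.65
tcp_pos: [0.4493, -0.0811, 0.1015]
eef_rot: [179.9, -0.0, -90.1]
contact_force: [0.2, 1.1, -0.1]
gripper_width: 0.0003
gripper_force: 0.0
time_s: 7.73
tcp_pos: [0.4503, -0.0807, 0.1026]
eef_rot: [179.9, -0.0, -90.0]
contact_force: [0.1, -0.9, -0.8]
gripper_width: 0.0005
gripper_force: 0.0
```

View pics/hov4.png

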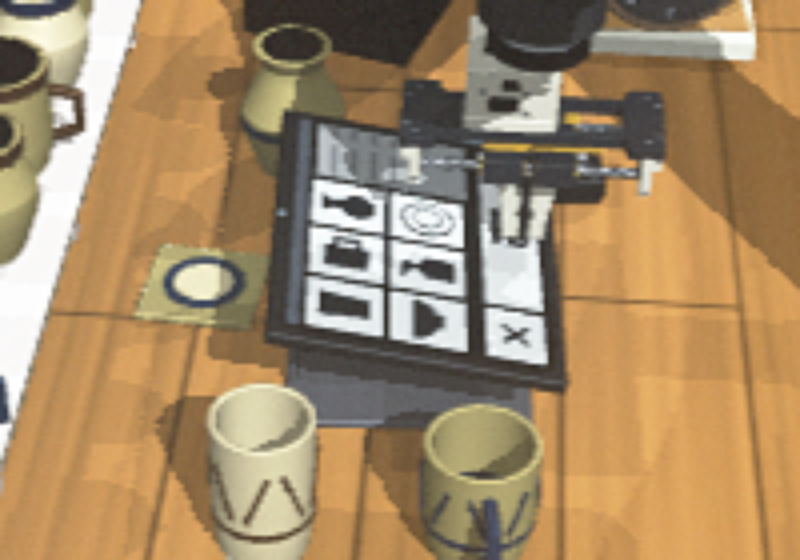

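The tips, at about (520,240), hang over the pay bar (482–545, up to 310). The clear tile is well away and the till is unmoved. Descending.

```bash
python3 -m creep '[[0,0,0,-0.14,0,0,0],[0,0,0,-0.1,0,0,0],[0,0,0,0,0,0,0],[0,0,0,0,0,0,0]]'; python3 -m creep '[[0,0,0,-0.05,0,0,0],[0,0,0,-0.05,0,0,0],[0,0,0,0,0,0,0],[0,0,0,0,0,0,0]]'; python3 -m creep '[[0,0,0,-0.04,0,0,0],[0,0,0,0,0,0,0],[0,0,0,0,0,0,0]]'
```

```text
time_s: 8.12
tcp_pos: [0.4507, -0.0804, 0.0967]
eef_rot: [180.0, -0.0, -90.0]
contact_force: [-0.0, -0.5, 0.4]
gripper_width: 0.0008
gripper_force: 0.0
time_s: 8.45
tcp_pos: [0.4507, -0.0805, 0.0943]
eef_rot: [180.0, -0.0, -90.0]
contact_force: [-0.3, -0.1, -0.8]
gripper_width: 0.0004
gripper_force: 0.0
time_s: 8.7
tcp_pos: [0.4507, -0.0805, 0.0933]
eef_rot: [180.0, -0.0, -90.0]
contact_force: [-0.7, -0.3, -0.3]
gripper_width: 0.0005
gripper_force: 0.0
```

```bash
python3 -m creep '[[0,0,0,-0.05,0,0,0],[0,0,0,0,0,0,0],[0,0,0,0,0,0,0]]'; python3 -m creep '[[0,0,0,-0.03,0,0,0],[0,0,0,0,0,0,0],[0,0,0,0,0,0,0]]'
```

```text
time_s: 8.95
tcp_pos: [0.4509, -0.0805, 0.0921]
eef_rot: [-180.0, -0.0, -90.0]
contact_force: [0.3, -0.0, 0.5]
gripper_width: 0.0002
gripper_force: 0.6
time_s: 9.2
tcp_pos: [0.4509, -0.0805, 0.0914]
eef_rot: [-180.0, -0.0, -90.0]
contact_force: [0.0, -0.1, 2.7]
gripper_width: 0.0002
gripper_force: 1.4
```

Contact at about 2.7 N. A touch more, then lift off.

```bash
python3 -m creep '[[0,0,0,-0.02,0,0,0],[0,0,0,0,0,0,0],[0,0,0,0,0,0,0]]'; python3 -m creep '[[0,0,0,0.3,0,0,0],[0,0,0,0.6,0,0,0],[0,0,0,0.8,0,0,0],[0,0,0,0.8,0,0,0],[0,0,0,0.5,0,0,0],[0,0,0,0,0,0,0],[0,0,0,0,0,0,0],[0,0,0,0,0,0,0]]'; python3 - <<'E'
from plant import capture
import cv2
a=capture("side")["frame"][90:230,230:430,::-1]
cv2.imwrite("pics/end.png",cv2.resize(a,(800,560)))
E
```

```text
time_s: 9.45
tcp_pos: [0.4509, -0.0805, 0.0909]
eef_rot: [-180.0, -0.0, -90.0]
contact_force: [0.9, -0.9, 4.5]
gripper_width: 0.0009
gripper_force: 1.9
time_s: 10.12
tcp_pos: [0.4501, -0.0805, 0.1654]
eef_rot: [180.0, 0.0, -90.0]
contact_force: [-1.0, -0.1, -0.9]
gripper_width: 0.0005
gripper_force: 0.0
```

View pics/end.png

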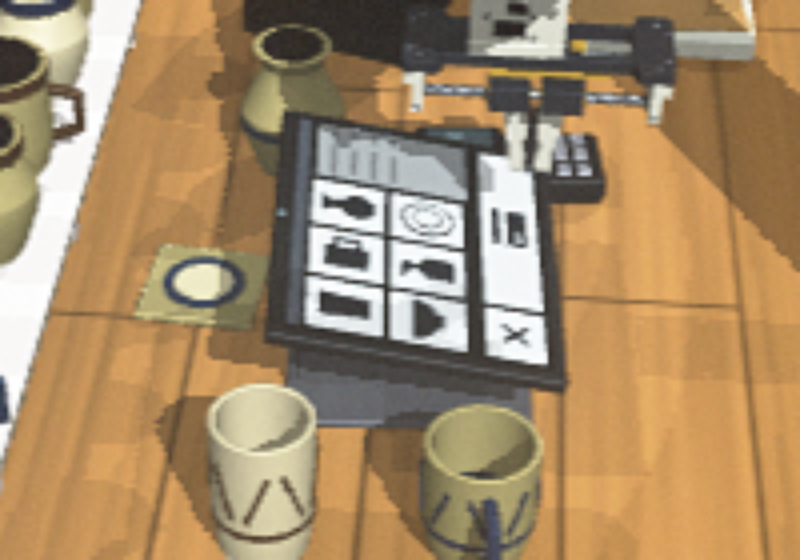

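The fingers are well above the screen at (530,160). The till corners, (285,115) and (565,385), and the pots are unmoved.

```bash
python3 -c "
from plant import close_job
print(close_job())"
```

```text
the job is handed in; nothing more can be done
None
```

I tapped the mug tile, the bowl tile and the pay bar in that order at about 4.5 N each, lifting off after each; the last picture showed the till and nearby pots unmoved, and I handed the job in (no verdict was shown).

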